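Lay out a rim lock and its handle backplate on the sloped bench stand

TASK

Lay two door parts on the sloped stand: the box-shaped latch lock on the left half (seen from the lip side) with its bolt pointing up the slope, the long handle backplate on the right half with its keyhole end down. Each must lie flat on its back, wholly on its half and square to the stand, its lower end resting against the lip. Set them down without dropping them, let go, and leave the padlock, key bin and screwdriver alone.

Things in the scene. Friction and masses are not known exactly. Their poses are not given: they have to be found in the camera images.
- deck: Sloped plywood board of the fixed stand, 180 mm long, 280 wide, 30 degrees to the table, rising towards the robot, its lip on the far side. Origin: on its surface at the inner face of the lip, mid-width, 28 mm above the table. x up the slope, y along the lip to the left seen from the lip side, z square out of the board. Lip: aluminium, full width, stands 10 mm above the board. A rib (y = 0; 6 mm wide, 5 high) divides left (+y) from right.
- lock_center (a point): Centre of the rim latch lock: a grey box with a steel face, 90 mm long (x), 58 wide (y), 28 thick (z), about 0.45 kg, starting on its flat back on the table; this point is 14 mm above its back. On the face is a round turn knob 26 mm across, 17 high, 15 mm from the centre towards -x. x points to the end with the brass bolt, z out of the face.
- lock_bolt (a point): Tip of the lock's brass bolt, which sticks out 16 mm (24 mm wide) from the box's +x end; 61 mm from the lock's centre. Axes as lock_center.
- lock_foot (a point): Middle of the lock's plain end (the end opposite the bolt), 45 mm from its centre, 14 mm above its back; this end goes against the lip. Axes as lock_center.
- plate_center (a point): Centre of the steel door-handle backplate: a flat bar 160 mm long (its x), 44 mm wide (its y), 10 mm thick (its z), about 0.3 kg, starting flat on its back on the table; this point is 5 mm above its back. Its x axis points to the end with the round collar, z out of its face; the black keyhole is on the -x half.
- plate_collar (a point): Top of the backplate's round collar, 28 mm across and 7 mm high on the face, 50 mm from the plate's centre towards +x. Axes as plate_center.
- plate_foot (a point): Middle of the backplate's keyhole end, 80 mm from its centre, 5 mm above its back; this end goes against the lip. Axes as plate_center.
- key_bin: Bystander: a loose white plastic key bin with keys, 70 x 100 x 45 mm high, origin under its centre.
- padlock: Bystander: a loose brass padlock lying flat, body 45 x 50 x 22 mm, its shackle reaching 56 mm from the origin along +x; origin under the body's centre.
- screwdriver: Bystander: a loose screwdriver, 200 mm long, handle 26 mm thick, lying on the table along its x axis beyond the stand's lip.

How it is judged:
By the outcome, as a careful person would: the job done as asked, in the order asked, and still so for the second after the job is handed in, with the robot touching nothing.
It also fails if it takes over 64 s, if anything falls off the work surface, if the arm or the gripper's body presses on something with over 40 N, if the wrist force passes 120 N, or if a joint passes its speed limit or range.

ROBOT

A 7-joint arm with a two-finger parallel gripper is mounted at the origin on the work surface. World frame = base frame: x ahead of the robot, y to its left, z up, the work surface at z = 0. Lengths are in m, angles in rad, forces in N, time in s.
With the tool pointing down it reaches from about 0.4 to 0.85 m from the base axis. Payload 10.4 kg.
Tool frame: the origin (TCP) lies at the very end of the fingers, on their centre line; the grasp point (between the pads) lies 19 mm behind it; z points along the fingers, y is the line along which they close (so a half turn about z gives the same grasp; the last joint's range is limited). The gripper opens to 87 mm and grips with 3 to 60 N. Pads are 19 mm wide; open, the fingers measure 117 mm over their backs; the gripper's body (75 mm by 190 mm) begins 51 mm behind the grasp point.
Start: joints at [1.291, 0.332, -0.065, 1.46, 0.022, 1.35, -0.088], TCP at [0.159, -0.605, 0.223] pointing down, gripper open.
Joint ranges: [-2.6, 2.6], [-0.5, 2.12], [-1.47, 1.34], [0.16, 2.42], [-1.27, 4.41], [0.06, 2.06], [-2.6, 2.6]. Speed limits (rad/s): [2.22, 2.22, 2.79, 2.79, 3.14, 3.14, 3.14].

INTERFACE

Orientations are given as a rotation vector (axis times angle).
In Python, from workcell import telemetry, capture, workorder gives the robot as it stands.
- The arm moves only by the tool drive_tool, never from a script. Its argument "increments" is a list of rows, each an object with "translation": the shift along the tool's x, y, z in m, a list of three; "twist": the turn about the tool's z in rad; "claw": the closure, from -1 (fully open) to 1 (shut). A call has 1 to 20 rows; each row shifts and turns the commanded pose from where the row before left it, along the tool's axes as they then stand; what a row does not reach is not made up. A row lasts 1/10 s, in which the tool goes at most 50 mm and 8.59 degrees, less where a joint would pass 70% of its speed; a pose out of reach is approached as far as the arm can. A call with a gripper value outside its range is refused whole. The fingers move at their own pace and stop on an object; the grip force is fixed at half the most. Time passes only in rows, so rows that do not move let the fingers close. It gives the time, the measured TCP pose, the force, the opening and the grip force at its end, in the units of the state.
- telemetry.get_state(): the state, without advancing time (a new reading comes with each control period).
- capture(name): name is "side" or "top"; returns a dict with "img" (420x560x3 uint8, blue, green, red), "depth" (420x560 float32, m along the optical axis (not along the pixel's ray), 0 where there is no reading), "vertical_fov" (degrees; the focal length in pixels is half the picture's height over the tangent of half this angle, whatever the lens; pixels are square), "cx", "cy" (the principal point, pixels), "origin" and "orientation" of the camera in the world. Camera axes: x right, y down, z forward; pixel columns grow to the right and rows downward; lengths in m; the calibration is good to about 2 mm. A picture is of the moment at which its call begins.
- workorder.sign_off(): hands the job in; it is judged then, once.
The state is a dict: "time_s": time; "qpos": joint angles; "joint_velocities": joint speeds; "joint_efforts": joint torques, N m; "tcp_pos": TCP position; "eef_rot": TCP orientation; "contact_force": force on the tool from outside, world axes, zero at the start; "moment": the same for the moment, N m; "opening": finger opening in m; "grasp_force": force on a finger pad.
Only numpy, scipy, OpenCV 4.12 (cv2) and the standard library are available. Lean on these libraries where they do the work, as an engineer would, in place of code of your own. Each camera call takes 0.05 s, during which the arm holds its last target. There are 200 camera calls.

## Working session

There is one attempt and no reset: what is moved stays moved. The work goes in short steps, Python scripts to look and compute and a tool call to move; the robot and the scene stay as the last step left them, time stands still between calls to the robot, and variables do not carry over. Pictures are saved under pics/ and viewed, at most 10 in all, crops included, and the job is handed in when it is done.

Besides the shell and the picture viewer there is one more tool, called after ">>>" by a JSON object that holds its "api" and its "payload". drive_tool: Moves the arm, as the interface text tells. Its arguments: {"type":"object","properties":{"increments":{"type":"array","items":{"type":"object","properties":{"translation":{"type":"array","items":{"type":"number"}},"twist":{"type":"number"},"claw":{"type":"number"}}}}},"required":["increments"]}

```bash
mkdir -p pics
cat > h.py <<'E'
import numpy as np, cv2
from scipy.spatial.transform import Rotation as R
from workcell import telemetry, capture, workorder
def cap(n):
    c=capture(n); f=210/np.tan(np.radians(c["vertical_fov"])/2)
    o=np.array(c["orientation"]); M=o if o.shape==(3,3) else R.from_rotvec(o).as_matrix()
    v,u=np.mgrid[:420,:560]; d=c["depth"]
    P=np.stack([(u-c["cx"])/f*d,(v-c["cy"])/f*d,d],-1)@M.T+np.array(c["origin"])
    P[d==0]=np.nan
    return c,P
E
python3 - <<'E'
from h import *
for n in("top","side"):
    c,P=cap(n); cv2.imwrite(f"pics/{n}0.png",cv2.resize(c["img"],(784,588))); np.save(n+"0.npy",P); print(n,c["origin"],c["orientation"],c["vertical_fov"])
s=telemetry.get_state();print(s)
E
```

```text
top [ 0.25914394 -0.00873239  1.52892815] [-2.1262573   2.09437564 -0.21301766] 44.45509759605778
side [0.25832985 0.79794022 0.77156603] [-0.51668844  2.69155276 -1.23490493] 50.90349306142203
{'time_s': 0.1, 'qpos': array([ 1.29142449,  0.33285385, -0.0647208 ,  1.46083466,  0.02160037,
        1.34991311, -0.08850134]), 'joint_velocities': array([-7.90242417e-04, -1.77347999e-03,  7.15462360e-04, -1.97816291e-03,
       -7.78993576e-05,  5.38967429e-04,  1.64246912e-03]), 'joint_efforts': array([ 1.73005919e-03, -6.24544215e+01,  2.46212049e-02, -3.90723395e+01,
       -6.15075021e-02,  3.63764958e-02,  1.16597321e-04]), 'tcp_pos': array([ 0.15864606, -0.60417441,  0.22181617]), 'eef_rot': array([-3.11444505e+00, -4.02121185e-01,  3.44337493e-04]), 'contact_force': array([0.76821933, 0.20794938, 0.30239262]), 'moment': array([-0.03918501, -0.00073929,  0.00742971]), 'grasp_force': 0.0, 'opening': 0.08701166994375377}
```

View pics/top0.png

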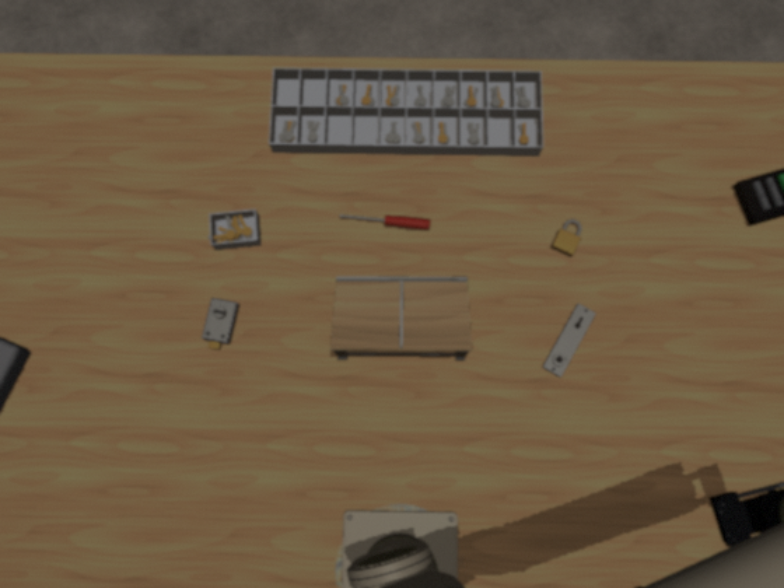

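View pics/side0.png

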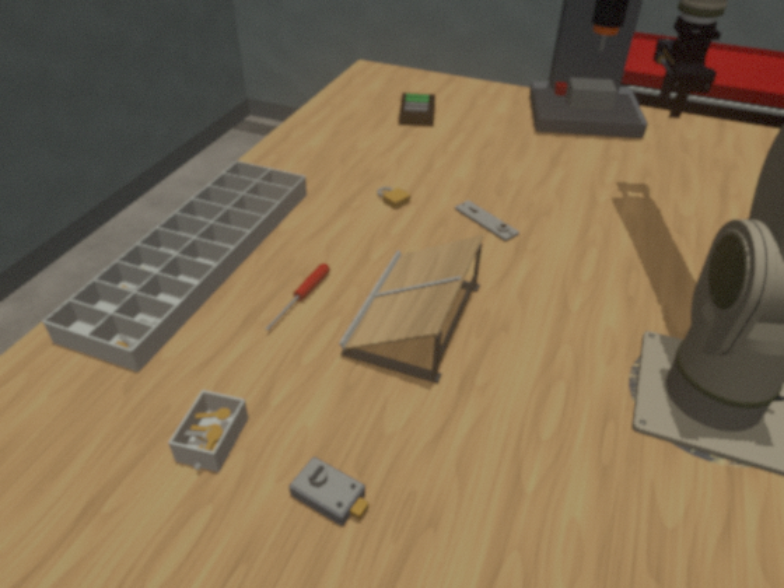

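The top view shows the stand mid-picture with its lip on the far side (row 280), and the lock at about (220,322) with its bolt toward the robot. The plate is at (569,340). The side view agrees. Deck +y is the side the plate is on now, so the two parts swap sides. Next I measure them.

Run:
```python
from h import *
P=np.load("top0.npy")
for (u,v) in [(400,330),(300,330),(350,330),(250,250),(336,279),(466,279),(332,350),(470,350),(220,322),(569,340)]:
    print((u,v),P[int(v/1.4),int(u/1.4)].round(4))
# objects by height
c,_=cap("top"); img=c["img"]
def rect(u0,u1,v0,v1,zlo,zhi):
    r=P[v0:v1,u0:u1].reshape(-1,3); z=r[:,2]; k=(z>zlo)&(z<zhi); q=r[k]
    rc=cv2.minAreaRect((q[:,:2]*1000).astype(np.float32)); print("n",k.sum(),"zmed",np.median(q[:,2]),rc,cv2.boxPoints(rc).round(1).tolist())
rect(138,178,205,255,.02,.034)
rect(138,178,205,255,.005,.06)
rect(380,432,210,275,.005,.03)
# deck plane
q=P[205:245,245:280].reshape(-1,3); q2=P[205:245,295:328].reshape(-1,3); q=np.vstack([q,q2]); m=q.mean(0); n=np.linalg.svd(q-m)[2][2]; n*=np.sign(n[2]); print("deck",m,n,np.degrees(np.arccos(n[2])),((q-m)@n).std())
a=cv2.resize(img[195:275,135:185],None,fx=6,fy=6,interpolation=cv2.INTER_CUBIC)
b=cv2.resize(img[205:285,380:435],None,fx=6,fy=6,interpolation=cv2.INTER_CUBIC)
cv2.imwrite("pics/crop1.png",np.hstack([a,b]))
```

```text
(400, 330) [0.4733 0.0088 0.0999]
(300, 330) [ 0.4859  0.2241 -0.005 ]
(350, 330) [0.4736 0.108  0.0885]
(250, 250) [ 0.6618  0.3434 -0.0053]
(336, 279) [0.5896 0.1456 0.0338]
(466, 279) [ 0.5926 -0.1282  0.0381]
(332, 350) [0.4406 0.1523 0.0031]
(470, 350) [ 0.4318 -0.1304  0.1116]
(220, 322) [0.4934 0.3885 0.0277]
(569, 340) [ 0.4716 -0.3509  0.0067]
n 528 zmed 0.02690501606966289 ((490.6155700683594, 391.35089111328125), (61.05861282348633, 105.9894790649414), 80.03742218017578) [[433.1000061035156, 370.5], [537.5, 352.1000061035156], [548.0999755859375, 412.29998779296875], [443.70001220703125, 430.6000061035156]]
n 748 zmed 0.02633259736961635 ((498.6214599609375, 393.0045166015625), (152.4345703125, 117.33621215820312), 3.60864520072937) [[418.8999938964844, 446.79998779296875], [426.20001220703125, 329.70001220703125], [578.4000244140625, 339.20001220703125], [571.0, 456.3999938964844]]
n 786 zmed 0.009376882207368986 ((473.373779296875, -350.38909912109375), (148.30984497070312, 193.052734375), 88.68744659423828) [[375.20001220703125, -422.29998779296875], [568.2000122070312, -426.70001220703125], [571.5999755859375, -278.5], [378.6000061035156, -274.0]]Traceback (most recent call last):
  File "<stdin>", line 14, in <module>
    u, s, vh = gufunc(a, signature=signature)
               ~~~~~~^^^^^^^^^^^^^^^^^^^^^^^^
    raise LinAlgError("SVD did not converge")
numpy.linalg.LinAlgError: SVD did not converge
```

Run:
```python
from h import *
c,_=cap("top"); img=c["img"]; P=np.load("top0.npy")
Z=cv2.medianBlur(np.nan_to_num(P[...,2]).astype(np.float32),5)
tb=P[230:250,185:225,2]; print("table z",np.nanmedian(tb),np.nanstd(tb), np.nanmedian(P[290:310,380:430,2]),np.nanmedian(P[260:280,140:180,2]))
hsv=cv2.cvtColor(img,cv2.COLOR_BGR2HSV)
f=210/np.tan(np.radians(c["vertical_fov"])/2); M=R.from_rotvec(c["orientation"]).as_matrix(); o=np.array(c["origin"])
def ray(uv,z):
    uv=np.atleast_2d(uv); d=np.c_[(uv[:,0]-c["cx"])/f,(uv[:,1]-c["cy"])/f,np.ones(len(uv))]@M.T
    return o+d*((z-o[2])/d[:,2])[:,None]
def rect(u0,u1,v0,v1,z,name):
    m=((hsv[v0:v1,u0:u1,1]<65)).astype(np.uint8)   # grey on wood
    n,l,st,_=cv2.connectedComponentsWithStats(m); i=1+st[1:,4].argmax()
    vv,uu=np.nonzero(l==i); q=ray(np.c_[uu+u0,vv+v0],z)[:,:2]*1000
    rc=cv2.minAreaRect(q.astype(np.float32)); print(name,len(q),q.mean(0).round(1),np.round(rc[0],1),np.round(rc[1],1),round(rc[2],1),cv2.boxPoints(rc).round(0).tolist())
rect(138,178,205,255,.028,"lock"); rect(380,432,210,275,.010,"plate")
q=np.vstack([P[205:245,245:280].reshape(-1,3),P[205:245,295:328].reshape(-1,3)]); q=q[np.isfinite(q).all(1)]
m=np.median(q,0); 
A=np.c_[q[:,:2],np.ones(len(q))]; k=np.ones(len(q),bool)
for _ in range(4):
    s=np.linalg.lstsq(A[k],q[k,2],rcond=None)[0]; r=q[:,2]-A@s; k=abs(r)<.008
print("deck z=ax+by+c",s,"std",r[k].std(),"tilt",np.degrees(np.arctan(np.hypot(s[0],s[1]))),"upslope yaw",np.degrees(np.arctan2(s[1],s[0])))
a=cv2.resize(img[195:275,135:190],None,fx=7,fy=7,interpolation=cv2.INTER_CUBIC)
b=cv2.resize(img[205:285,380:435],None,fx=7,fy=7,interpolation=cv2.INTER_CUBIC)
cv2.imwrite("pics/crop1.png",np.hstack([a,b]))
cv2.imwrite("pics/crop2.png",cv2.resize(img[190:265,230:342],None,fx=7,fy=7,interpolation=cv2.INTER_CUBIC))
```

```text
table z -0.0006684110326991011 0.0034044639091457417 -0.0010275710567517748 -0.00037775495687797367
lock 585 [497.6 389.3] [497.8 388.9] [58.6 88.9] 80.1 [[449.0, 368.0], [537.0, 352.0], [547.0, 410.0], [459.0, 425.0]]
plate 788 [ 469.5 -350.5] [ 470.  -350.9] [ 43.8 160. ] 60.1 [[390.0, -330.0], [529.0, -410.0], [550.0, -372.0], [412.0, -292.0]]
deck z=ax+by+c [-0.57830603 -0.0045594   0.36705501] std 0.0028681132760956843 tilt 30.041825525326814 upslope yaw -179.54828614715953
```

View pics/crop1.png

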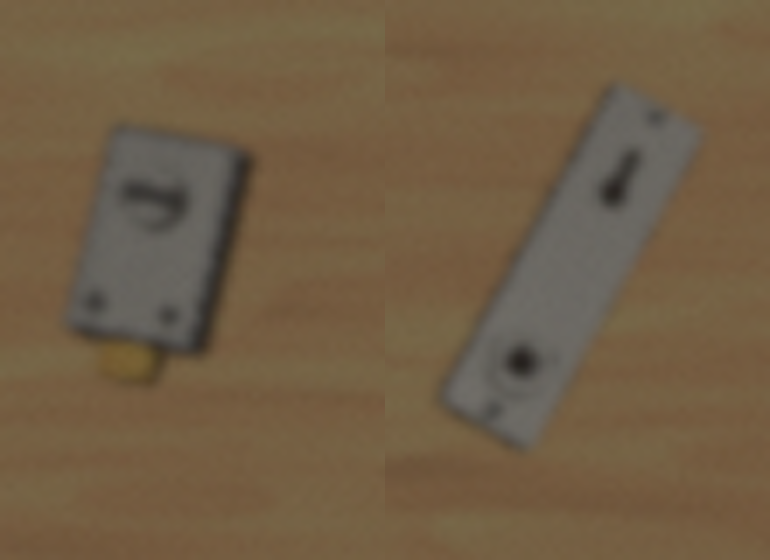

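View pics/crop2.png

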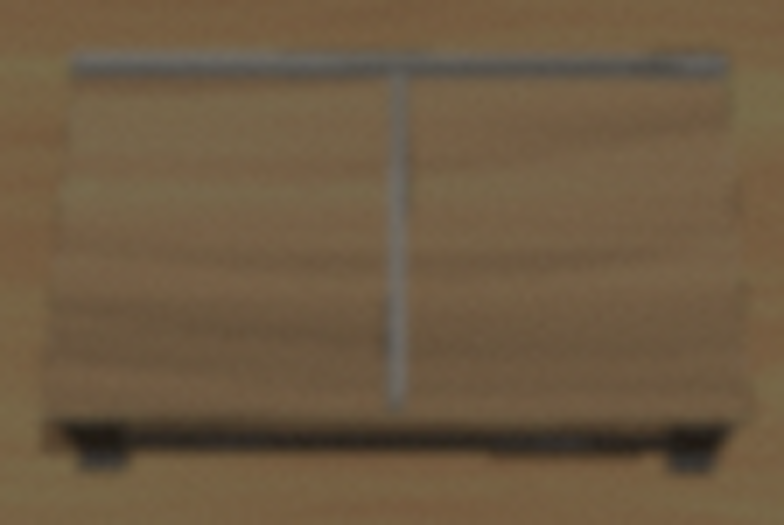

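The crops show the lock's bolt at (130,360) pointing toward the robot. The plate's collar (520,360) is the near end and its keyhole (617,185) the far end. The rib meets the lip at crop (400,77), and the lip ends are at x≈72 and 727.

Run:
```python
from h import *
c,_=cap("top")
f=210/np.tan(np.radians(c["vertical_fov"])/2); M=R.from_rotvec(c["orientation"]).as_matrix(); o=np.array(c["origin"])
def ray(x,y,z):
    u=230+(x+.5)/7-.5; v=190+(y+.5)/7-.5
    d=M@np.array([(u-c["cx"])/f,(v-c["cy"])/f,1]); return (o+d*((z-o[2])/d[2])).round(4)
print("rib foot",ray(400,77,.032),"rib top end",ray(397,408,.028+.09+.004),"lip L",ray(72,58,.036),"lip R",ray(727,58,.036),"top edge L",ray(44,424,.118),"R",ray(752,424,.118))
s=telemetry.get_state(); m=R.from_rotvec(s["eef_rot"]).as_matrix(); print(m.round(3)); print("yaw tool y",np.degrees(np.arctan2(m[1,1],m[0,1])))
```

```text
rib foot [0.5872 0.0063 0.032 ] rib top end [0.4344 0.0044 0.122 ] lip L [0.5926 0.1459 0.036 ] lip R [ 0.5967 -0.1327  0.036 ] top edge L [0.4265 0.1433 0.118 ] R [ 0.4307 -0.1353  0.118 ]
[[ 0.967  0.254 -0.   ]
 [ 0.254 -0.967  0.001]
 [-0.    -0.001 -1.   ]]
yaw tool y -75.28911918104862
```

>>> {"api": "drive_tool", "payload": {"increments": [{"translation":[0.0367,-0.0218,0],"twist":0,"claw":-1},{"translation":[0.0367,-0.0218,0],"twist":0,"claw":-1},{"translation":[0.0367,-0.0218,0],"twist":0,"claw":-1},{"translation":[0.0367,-0.0218,0],"twist":0,"claw":-1},{"translation":[0.0367,-0.0218,0],"twist":0,"claw":-1},{"translation":[0.0367,-0.0218,0],"twist":0,"claw":-1},{"translation":[0.0367,-0.0218,0],"twist":0,"claw":-1},{"translation":[0.0367,-0.0218,0],"twist":0,"claw":-1},{"translation":[0.0367,-0.0218,0],"twist":0,"claw":-1},{"translation":[0.0367,-0.0218,0],"twist":0,"claw":-1}]}}

```text
time_s: 1.25
tcp_pos: [0.4593, -0.2991, 0.2227]
eef_rot: [3.115, 0.402, 0.0]
contact_force: [1.2, -0.5, -0.5]
opening: 0.0869
grasp_force: 0.0
```

>>> {"api": "drive_tool", "payload": {"increments": [{"translation":[0,0,0],"twist":-0.144,"claw":-1},{"translation":[0,0,0],"twist":-0.144,"claw":-1},{"translation":[0,0,0],"twist":-0.144,"claw":-1},{"translation":[0,0,0],"twist":-0.144,"claw":-1},{"translation":[0,0,0],"twist":-0.144,"claw":-1},{"translation":[0,0,0],"twist":-0.144,"claw":-1},{"translation":[0,0,0],"twist":-0.144,"claw":-1},{"translation":[0,0,0],"twist":-0.144,"claw":-1},{"translation":[0,0,0],"twist":-0.144,"claw":-1},{"translation":[0,0,0],"twist":-0.144,"claw":-1},{"translation":[0,0,0],"twist":-0.144,"claw":-1},{"translation":[0,0,0],"twist":-0.144,"claw":-1},{"translation":[0,0,0],"twist":-0.144,"claw":-1},{"translation":[0,0,0],"twist":-0.144,"claw":-1},{"translation":[0,0,0],"twist":-0.144,"claw":-1},{"translation":[0,0,0],"twist":-0.144,"claw":-1},{"translation":[0,0,0],"twist":-0.144,"claw":-1},{"translation":[0,0,0],"twist":-0.144,"claw":-1},{"translation":[0,0,0],"twist":-0.144,"claw":-1},{"translation":[0,0,0],"twist":-0.144,"claw":-1}]}}

```text
time_s: 3.25
tcp_pos: [0.4583, -0.3005, 0.2225]
eef_rot: [0.002, -3.141, 0.0]
contact_force: [0.2, -0.5, -0.5]
opening: 0.087
grasp_force: 0.0
```

>>> {"api": "drive_tool", "payload": {"increments": [{"translation":[-0.0025,0.0431,0],"twist":0,"claw":-1},{"translation":[-0.0025,0.0431,0],"twist":0,"claw":-1},{"translation":[-0.0025,0.0431,0],"twist":0,"claw":-1},{"translation":[-0.0025,0.0431,0],"twist":0,"claw":-1},{"translation":[-0.0025,0.0431,0],"twist":0,"claw":-1},{"translation":[-0.0025,0.0431,0],"twist":0,"claw":-1},{"translation":[-0.0025,0.0431,0],"twist":0,"claw":-1},{"translation":[-0.0025,0.0431,0],"twist":0,"claw":-1},{"translation":[-0.0025,0.0431,0],"twist":0,"claw":-1},{"translation":[-0.0025,0.0431,0],"twist":0,"claw":-1},{"translation":[-0.0025,0.0431,0],"twist":0,"claw":-1},{"translation":[-0.0025,0.0431,0],"twist":0,"claw":-1},{"translation":[-0.0025,0.0431,0],"twist":0,"claw":-1},{"translation":[-0.0025,0.0431,0],"twist":0,"claw":-1},{"translation":[-0.0025,0.0431,0],"twist":0,"claw":-1},{"translation":[-0.0025,0.0431,0],"twist":0,"claw":-1},{"translation":[0,0,0.02],"twist":0.0865,"claw":-1},{"translation":[0,0,0.03],"twist":0.0865,"claw":-1},{"translation":[0,0,0.03],"twist":0,"claw":-1},{"translation":[0,0,0],"twist":0,"claw":-1}]}}

```text
time_s: 5.25
tcp_pos: [0.5003, 0.3871, 0.1385]
eef_rot: [-0.278, -3.125, 0.007]
contact_force: [-1.0, 0.3, 0.4]
opening: 0.0869
grasp_force: 0.0
```

Run:
```python
from h import *
print(telemetry.get_state()["qpos"].round(3))
c,_=cap("side"); cv2.imwrite("pics/s1.png",cv2.resize(c["img"][200:400,130:350],None,fx=2.7,fy=2.7,interpolation=cv2.INTER_CUBIC))
```

```text
[-0.075  0.575 -0.91   1.501  0.461  1.299  0.358]
```

View pics/s1.png

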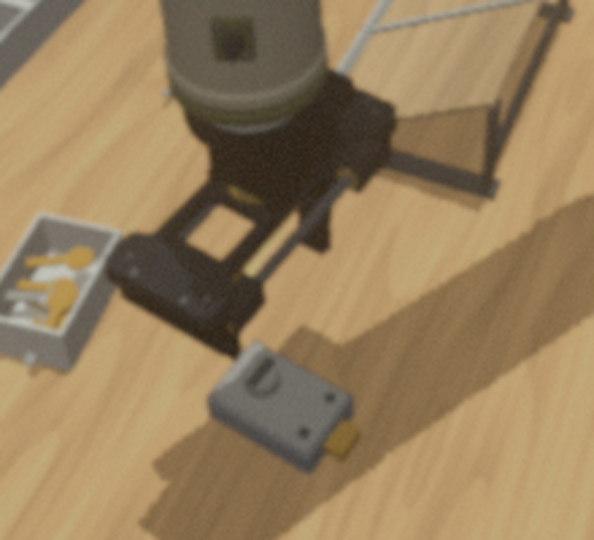

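The side view shows the open gripper above the lock and lined up with it. The bolt is at crop (342,438), and the key bin is clear to the left.

>>> {"api": "drive_tool", "payload": {"increments": [{"translation":[0.002,0.001,0.03],"twist":0,"claw":-1},{"translation":[0,0,0.03],"twist":0,"claw":-1},{"translation":[0,0,0.03],"twist":0,"claw":-1},{"translation":[0,0,0.02],"twist":0,"claw":-1},{"translation":[0,0,0.0155],"twist":0,"claw":-1},{"translation":[0,0,0],"twist":0,"claw":-1},{"translation":[0,0,0],"twist":0,"claw":1},{"translation":[0,0,0],"twist":0,"claw":1},{"translation":[0,0,0],"twist":0,"claw":1},{"translation":[0,0,0],"twist":0,"claw":1},{"translation":[0,0,0],"twist":0,"claw":1},{"translation":[0,0,0],"twist":0,"claw":1}]}}

```text
time_s: 6.5
tcp_pos: [0.5001, 0.3902, 0.0175]
eef_rot: [0.279, 3.129, -0.0]
contact_force: [-0.7, -1.7, 5.7]
opening: 0.0578
grasp_force: 30.0
```

>>> {"api": "drive_tool", "payload": {"increments": [{"translation":[0,0,-0.01],"twist":0,"claw":1},{"translation":[0,0,-0.03],"twist":0,"claw":1},{"translation":[0,0,-0.04],"twist":0,"claw":1},{"translation":[0,0,-0.04],"twist":0,"claw":1},{"translation":[0,0,-0.04],"twist":0,"claw":1},{"translation":[0,0,-0.02],"twist":-0.06,"claw":1},{"translation":[0,0,0],"twist":-0.07,"claw":1},{"translation":[0,0,0],"twist":-0.06,"claw":1},{"translation":[0,0,0],"twist":0,"claw":1}]}}

```text
time_s: 7.4
tcp_pos: [0.4996, 0.3901, 0.1971]
eef_rot: [0.021, -3.141, 0.0]
contact_force: [-0.2, -0.3, -3.8]
opening: 0.0579
grasp_force: 30.0
```

>>> {"api": "drive_tool", "payload": {"increments": [{"translation":[-0.004,-0.02,0],"twist":0,"claw":1},{"translation":[-0.004,-0.038,0],"twist":0,"claw":1},{"translation":[-0.004,-0.04,0],"twist":0,"claw":1},{"translation":[-0.004,-0.04,0],"twist":0,"claw":1},{"translation":[-0.004,-0.04,0],"twist":0,"claw":1},{"translation":[-0.004,-0.04,0],"twist":0,"claw":1},{"translation":[-0.004,-0.04,0],"twist":0,"claw":1},{"translation":[-0.004,-0.04,0],"twist":0,"claw":1},{"translation":[-0.004,-0.04,0],"twist":0,"claw":1},{"translation":[-0.004,-0.04,0],"twist":0,"claw":1},{"translation":[-0.004,-0.04,0],"twist":0,"claw":1},{"translation":[-0.004,-0.0367,0],"twist":0,"claw":1},{"translation":[0,0,0.03],"twist":0,"claw":1},{"translation":[0,0,0.03],"twist":0,"claw":1},{"translation":[0,0,0.02],"twist":0,"claw":1},{"translation":[0,0,0.01],"twist":0,"claw":1},{"translation":[0,0,0],"twist":0,"claw":1}]}}

```text
time_s: 9.1
tcp_pos: [0.5526, -0.0636, 0.1061]
eef_rot: [0.018, -3.14, -0.001]
contact_force: [-0.1, 0.1, -3.1]
opening: 0.0576
grasp_force: 30.0
```

Run:
```python
from h import *
c,_=cap("side"); cv2.imwrite("pics/s2.png",cv2.resize(c["img"][120:290,180:400],None,fx=3,fy=3,interpolation=cv2.INTER_CUBIC))
print(telemetry.get_state()["tcp_pos"])
```

```text
[ 0.5534221 -0.0635155  0.1072993]
```

View pics/s2.png

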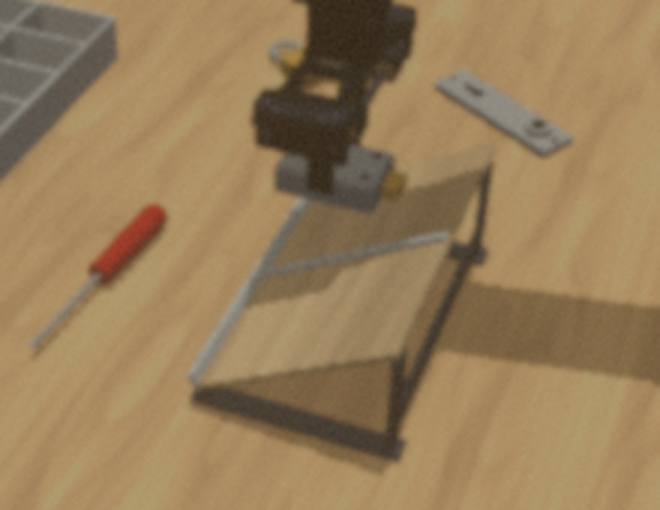

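The lock is held level above the right-hand (deck +y) half, with its bolt up the slope at crop (395,183). I lower it in steps and let the slope pivot it.

>>> {"api": "drive_tool", "payload": {"increments": [{"translation":[0,0,0.005],"twist":0,"claw":1},{"translation":[0,0,0.005],"twist":0,"claw":1},{"translation":[0,0,0.004],"twist":0,"claw":1},{"translation":[0,0,0.003],"twist":0,"claw":1},{"translation":[0,0,0.003],"twist":0,"claw":1}]}}

```text
time_s: 9.65
tcp_pos: [0.5546, -0.0639, 0.0877]
eef_rot: [-0.019, 3.139, -0.001]
contact_force: [4.7, -0.6, 2.8]
opening: 0.0575
grasp_force: 30.0
```

>>> {"api": "drive_tool", "payload": {"increments": [{"translation":[0,0,0.003],"twist":0,"claw":1},{"translation":[0,0,0.003],"twist":0,"claw":1},{"translation":[0,0,0.003],"twist":0,"claw":1}]}}

```text
time_s: 9.95
tcp_pos: [0.5559, -0.0639, 0.0794]
eef_rot: [-0.019, 3.136, -0.0]
contact_force: [9.1, -0.4, 4.8]
opening: 0.0575
grasp_force: 30.0
```

>>> {"api": "drive_tool", "payload": {"increments": [{"translation":[0,0,0.003],"twist":0,"claw":1},{"translation":[0,0,0.002],"twist":0,"claw":1},{"translation":[0,0,0],"twist":0,"claw":1}]}}

```text
time_s: 10.25
tcp_pos: [0.556, -0.0639, 0.0743]
eef_rot: [-0.019, 3.136, -0.0]
contact_force: [8.2, -0.2, 2.6]
opening: 0.0575
grasp_force: 30.0
```

>>> {"api": "drive_tool", "payload": {"increments": [{"translation":[0,0,0.002],"twist":0,"claw":1},{"translation":[0,0,0.002],"twist":0,"claw":1}]}}

```text
time_s: 10.45
tcp_pos: [0.5559, -0.0639, 0.0703]
eef_rot: [-0.019, 3.136, -0.0]
contact_force: [7.7, -0.6, 2.0]
opening: 0.0579
grasp_force: 30.0
```

>>> {"api": "drive_tool", "payload": {"increments": [{"translation":[0,0,0.002],"twist":0,"claw":1},{"translation":[0,0,0.0],"twist":0,"claw":1}]}}

```text
time_s: 10.65
tcp_pos: [0.5556, -0.0638, 0.0681]
eef_rot: [-0.019, 3.137, -0.0]
contact_force: [7.9, -0.6, 1.0]
opening: 0.0576
grasp_force: 30.0
```

Run:
```python
from h import *
c,P=cap("side"); np.save("s3.npy",P); cv2.imwrite("pics/s3.png",cv2.resize(c["img"][130:260,220:380],None,fx=4.5,fy=4.5,interpolation=cv2.INTER_CUBIC))
```

```text
(no output)
```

View pics/s3.png

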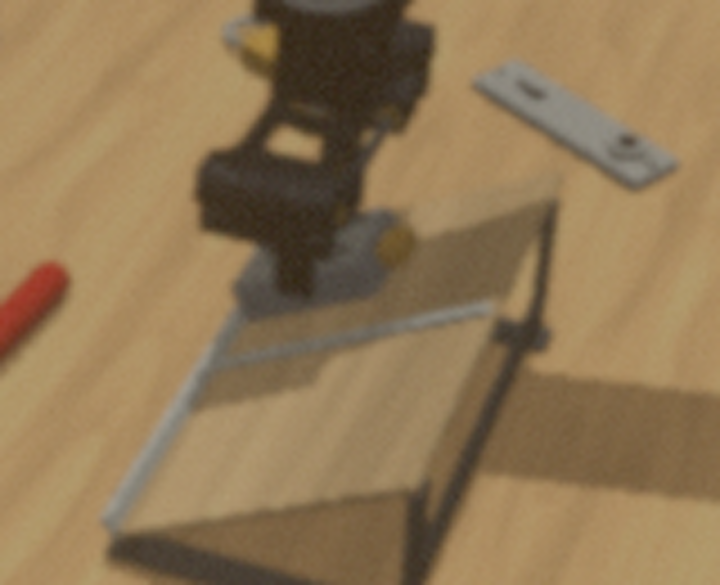

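The lock has pivoted and lies close to the board, its foot near the lip at crop (245,300) and its bolt at (395,240). I press a little further.

>>> {"api": "drive_tool", "payload": {"increments": [{"translation":[0,0,0.002],"twist":0,"claw":1},{"translation":[0,0,0.0],"twist":0,"claw":1}]}}

```text
time_s: 10.9
tcp_pos: [0.5558, -0.0639, 0.0673]
eef_rot: [-0.019, 3.137, -0.001]
contact_force: [2.1, -1.2, 15.8]
opening: 0.0581
grasp_force: 30.0
```

>>> {"api": "drive_tool", "payload": {"increments": [{"translation":[0,0,0.002],"twist":0,"claw":1},{"translation":[0,0,0.0],"twist":0,"claw":1}]}}

```text
time_s: 11.1
tcp_pos: [0.5566, -0.0638, 0.0667]
eef_rot: [-0.019, 3.135, -0.002]
contact_force: [-1.8, -0.2, 27.2]
opening: 0.0574
grasp_force: 30.0
```

>>> {"api": "drive_tool", "payload": {"increments": [{"translation":[0,0,-0.002],"twist":0,"claw":1},{"translation":[-0.0017,0,0.001],"twist":0,"claw":1},{"translation":[-0.0017,0,0.001],"twist":0,"claw":1}]}}

```text
time_s: 11.4
tcp_pos: [0.5587, -0.0637, 0.0655]
eef_rot: [-0.019, 3.138, -0.002]
contact_force: [-2.0, -1.0, 20.7]
opening: 0.0575
grasp_force: 30.0
```

>>> {"api": "drive_tool", "payload": {"increments": [{"translation":[-0.0017,0,0.001],"twist":0,"claw":1},{"translation":[-0.0017,0,0.001],"twist":0,"claw":1}]}}

```text
time_s: 11.6
tcp_pos: [0.5603, -0.0637, 0.0643]
eef_rot: [0.019, -3.141, 0.004]
contact_force: [-19.5, 0.1, 42.3]
opening: 0.0579
grasp_force: 30.0
```

>>> {"api": "drive_tool", "payload": {"increments": [{"translation":[0,0,-0.002],"twist":0,"claw":1},{"translation":[0,0,0],"twist":0,"claw":-0.5},{"translation":[0,0,0],"twist":0,"claw":-1},{"translation":[0,0,0],"twist":0,"claw":-1},{"translation":[0,0,0],"twist":0,"claw":-1},{"translation":[0,0,-0.01],"twist":0,"claw":-1},{"translation":[0,0,-0.03],"twist":0,"claw":-1},{"translation":[0,0,-0.05],"twist":0,"claw":-1},{"translation":[0,0,-0.05],"twist":0,"claw":-1},{"translation":[0,0,0],"twist":0,"claw":-1}]}}

```text
time_s: 12.6
tcp_pos: [0.5634, -0.063, 0.2105]
eef_rot: [-0.02, 3.132, -0.003]
contact_force: [0.8, 1.4, -0.2]
opening: 0.087
grasp_force: 0.0
```

>>> {"api": "drive_tool", "payload": {"increments": [{"translation":[0.0122,-0.0358,0],"twist":0,"claw":-1},{"translation":[0.0122,-0.0358,0],"twist":0,"claw":-1},{"translation":[0.0122,-0.0358,0],"twist":0,"claw":-1},{"translation":[0.0122,-0.0358,0],"twist":0,"claw":-1},{"translation":[0.0122,-0.0358,0],"twist":0,"claw":-1},{"translation":[0.0122,-0.0358,0],"twist":0,"claw":-1},{"translation":[0.0122,-0.0358,0],"twist":0,"claw":-1},{"translation":[0.0122,-0.0358,0],"twist":0,"claw":-1},{"translation":[0,0,0.02],"twist":0.1338,"claw":-1},{"translation":[0,0,0.03],"twist":0.1338,"claw":-1},{"translation":[0,0,0.03],"twist":0.1338,"claw":-1},{"translation":[0,0,0.03],"twist":0.1338,"claw":-1},{"translation":[0,0,0.0],"twist":0,"claw":-1}]}}

```text
time_s: 13.9
tcp_pos: [0.464, -0.3499, 0.0897]
eef_rot: [-0.814, -3.029, -0.004]
contact_force: [-0.4, 0.4, 0.4]
opening: 0.0873
grasp_force: 0.0
```

Run:
```python
from h import *
c,P=cap("side"); s=telemetry.get_state(); print(s["tcp_pos"],s["qpos"].round(2)); m=R.from_rotvec(s["eef_rot"]).as_matrix(); print("yaw y",np.degrees(np.arctan2(m[1,1],m[0,1])))
np.save("s4.npy",P); cv2.imwrite("pics/s4.png",np.hstack([cv2.resize(c["img"][150:250,235:360],None,fx=4,fy=4,interpolation=cv2.INTER_CUBIC),cv2.resize(c["img"][80:180,310:380],None,fx=4,fy=4,interpolation=cv2.INTER_CUBIC)]))
```

```text
[ 0.4653209  -0.3505207   0.09226831] [ 1.11  0.43 -0.67  1.7   0.29  1.12  1.4 ]
yaw y 60.2270092231161
```

View pics/s4.png

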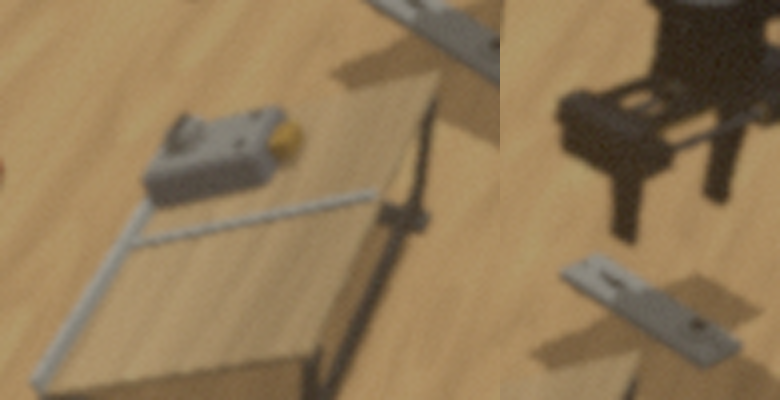

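The lock lies flat on its half, its foot at the lip (150,190) and its bolt up the slope (285,135). The gripper hovers over the plate, aligned across it.

>>> {"api": "drive_tool", "payload": {"increments": [{"translation":[-0.0043,0.002,0.03],"twist":0,"claw":-1},{"translation":[0,0,0.03],"twist":0,"claw":-1},{"translation":[0,0,0.015],"twist":0,"claw":-1},{"translation":[0,0,0.0],"twist":0,"claw":-1},{"translation":[0,0,0.0],"twist":0,"claw":-1}]}}

```text
time_s: 14.45
tcp_pos: [0.4717, -0.3522, 0.0198]
eef_rot: [0.81, 3.034, -0.001]
contact_force: [-0.0, -1.0, 1.1]
opening: 0.0867
grasp_force: 0.0
```

Run:
```python
from h import *
for i in range(5):
    _,P=cap("top"); s=telemetry.get_state(); print(s["tcp_pos"].round(4))
np.save("t5.npy",P)
```

```text
[ 0.4719 -0.3524  0.0201]
[ 0.4719 -0.3524  0.02  ]
[ 0.4718 -0.3524  0.0198]
[ 0.4716 -0.3523  0.0196]
[ 0.4714 -0.3522  0.0192]
```

>>> {"api": "drive_tool", "payload": {"increments": [{"translation":[0,0,0.009],"twist":0,"claw":-1},{"translation":[0,0,0.005],"twist":0,"claw":-1},{"translation":[0,0,0.0],"twist":0,"claw":-1},{"translation":[0,0,0.0],"twist":0,"claw":-1}]}}

```text
time_s: 15.1
tcp_pos: [0.4707, -0.3515, 0.0037]
eef_rot: [-0.812, -3.034, -0.001]
contact_force: [0.2, -0.4, -0.7]
opening: 0.0872
grasp_force: 0.0
```

>>> {"api": "drive_tool", "payload": {"increments": [{"translation":[0,0,-0.0015],"twist":0,"claw":-1},{"translation":[0,0,0],"twist":0,"claw":1},{"translation":[0,0,0],"twist":0,"claw":1},{"translation":[0,0,0],"twist":0,"claw":1},{"translation":[0,0,0],"twist":0,"claw":1},{"translation":[0,0,0],"twist":0,"claw":1},{"translation":[0,0,0],"twist":0,"claw":1},{"translation":[0,0,0],"twist":0,"claw":1}]}}

```text
time_s: 15.9
tcp_pos: [0.4706, -0.352, 0.0056]
eef_rot: [-0.812, -3.035, 0.001]
contact_force: [-0.6, -1.2, 1.0]
opening: 0.0431
grasp_force: 30.0
```

>>> {"api": "drive_tool", "payload": {"increments": [{"translation":[0,0,-0.01],"twist":0,"claw":1},{"translation":[0,0,-0.03],"twist":0,"claw":1},{"translation":[0,0,-0.04],"twist":0,"claw":1},{"translation":[0,0,-0.04],"twist":0,"claw":1},{"translation":[0,0,-0.04],"twist":0,"claw":1},{"translation":[0,0,-0.04],"twist":0,"claw":1},{"translation":[0,0,-0.02],"twist":-0.1338,"claw":1},{"translation":[0,0,0],"twist":-0.1338,"claw":1},{"translation":[0,0,0],"twist":-0.1338,"claw":1},{"translation":[0,0,0],"twist":-0.1338,"claw":1},{"translation":[0,0,0],"twist":0,"claw":1}]}}

```text
time_s: 17.0
tcp_pos: [0.4706, -0.3513, 0.2257]
eef_rot: [0.023, -3.141, -0.001]
contact_force: [1.1, 0.4, -3.6]
opening: 0.0434
grasp_force: 30.0
```

>>> {"api": "drive_tool", "payload": {"increments": [{"translation":[-0.0041,0.0355,0],"twist":0,"claw":1},{"translation":[-0.0041,0.0355,0],"twist":0,"claw":1},{"translation":[-0.0041,0.0355,0],"twist":0,"claw":1},{"translation":[-0.0041,0.0355,0],"twist":0,"claw":1},{"translation":[-0.0041,0.0355,0],"twist":0,"claw":1},{"translation":[-0.0041,0.0355,0],"twist":0,"claw":1},{"translation":[-0.0041,0.0355,0],"twist":0,"claw":1},{"translation":[-0.0041,0.0355,0],"twist":0,"claw":1},{"translation":[-0.0041,0.0355,0],"twist":0,"claw":1},{"translation":[-0.0041,0.0355,0],"twist":0,"claw":1},{"translation":[-0.0041,0.0355,0],"twist":0,"claw":1},{"translation":[-0.0045,0.0355,0],"twist":0,"claw":1},{"translation":[0,0,0.03],"twist":0,"claw":1},{"translation":[0,0,0.03],"twist":0,"claw":1},{"translation":[0,0,0.02],"twist":0,"claw":1},{"translation":[0,0,0.01],"twist":0,"claw":1},{"translation":[0,0,0],"twist":0,"claw":1},{"translation":[0,0,0],"twist":0,"claw":1}]}}

```text
time_s: 18.8
tcp_pos: [0.5157, 0.0751, 0.1365]
eef_rot: [-0.017, 3.141, 0.0]
contact_force: [0.0, -0.2, -2.9]
opening: 0.0437
grasp_force: 30.0
```

>>> {"api": "drive_tool", "payload": {"increments": [{"translation":[0.002,0,0.005],"twist":0,"claw":1},{"translation":[0,0,0.005],"twist":0,"claw":1},{"translation":[0,0,0.005],"twist":0,"claw":1},{"translation":[0,0,0.004],"twist":0,"claw":1},{"translation":[0,0,0.003],"twist":0,"claw":1}]}}

```text
time_s: 19.3
tcp_pos: [0.5137, 0.0748, 0.1135]
eef_rot: [-0.019, 3.141, 0.0]
contact_force: [1.4, 0.0, -1.2]
opening: 0.0434
grasp_force: 30.0
```

>>> {"api": "drive_tool", "payload": {"increments": [{"translation":[0,0,0.004],"twist":0,"claw":1},{"translation":[0,0,0.004],"twist":0,"claw":1},{"translation":[0,0,0.004],"twist":0,"claw":1}]}}

```text
time_s: 19.6
tcp_pos: [0.513, 0.0749, 0.1011]
eef_rot: [0.019, -3.141, 0.0]
contact_force: [-0.2, 0.1, -0.4]
opening: 0.0433
grasp_force: 30.0
```

Run:
```python
from h import *
c,P=cap("side"); cv2.imwrite("pics/s6.png",cv2.resize(c["img"][130:280,220:380],None,fx=4,fy=4,interpolation=cv2.INTER_CUBIC))
```

```text
(no output)
```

View pics/s6.png

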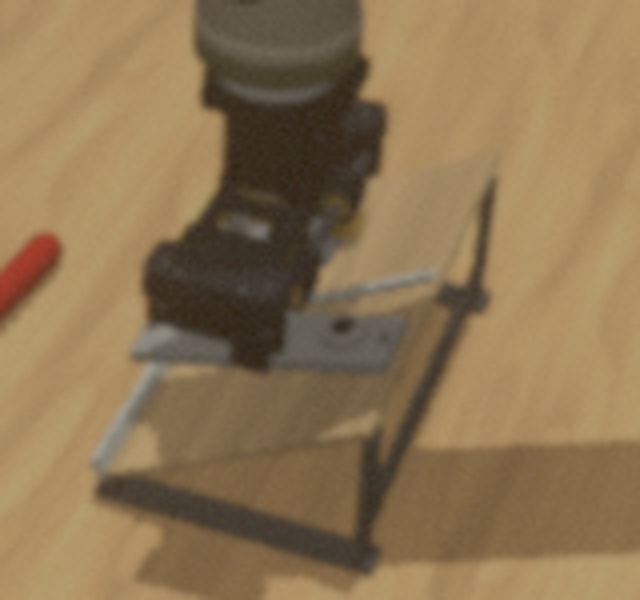

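The plate's collar end rests on the upper board at (390,350) and the plate is starting to pivot under little force. I keep lowering.

>>> {"api": "drive_tool", "payload": {"increments": [{"translation":[0,0,0.004],"twist":0,"claw":1},{"translation":[0,0,0.004],"twist":0,"claw":1},{"translation":[0,0,0.003],"twist":0,"claw":1},{"translation":[0,0,0.003],"twist":0,"claw":1}]}}

```text
time_s: 20.05
tcp_pos: [0.5132, 0.0749, 0.0872]
eef_rot: [0.019, -3.141, 0.0]
contact_force: [0.1, -0.1, 0.2]
opening: 0.0433
grasp_force: 30.0
```

>>> {"api": "drive_tool", "payload": {"increments": [{"translation":[0,0,0.002],"twist":0,"claw":1},{"translation":[0,0,0.002],"twist":0,"claw":1},{"translation":[0,0,0],"twist":0,"claw":1}]}}

```text
time_s: 20.35
tcp_pos: [0.5133, 0.0749, 0.0833]
eef_rot: [-0.019, 3.141, 0.0]
contact_force: [-0.2, -0.8, -0.4]
opening: 0.0431
grasp_force: 30.0
```

>>> {"api": "drive_tool", "payload": {"increments": [{"translation":[0,0,0.002],"twist":0,"claw":1},{"translation":[0,0,0.002],"twist":0,"claw":1},{"translation":[0,0,0],"twist":0,"claw":1}]}}

```text
time_s: 20.65
tcp_pos: [0.5133, 0.0748, 0.0794]
eef_rot: [-0.019, 3.141, 0.0]
contact_force: [0.8, -0.1, -0.8]
opening: 0.0432
grasp_force: 30.0
```

>>> {"api": "drive_tool", "payload": {"increments": [{"translation":[0,0,0.002],"twist":0,"claw":1},{"translation":[0,0,0],"twist":0,"claw":1}]}}

```text
time_s: 20.85
tcp_pos: [0.5143, 0.075, 0.0785]
eef_rot: [-0.019, 3.139, -0.0]
contact_force: [-0.5, -1.5, 6.8]
opening: 0.0432
grasp_force: 30.0
```

>>> {"api": "drive_tool", "payload": {"increments": [{"translation":[0,0,0.001],"twist":0,"claw":1},{"translation":[0,0,0],"twist":0,"claw":1}]}}

```text
time_s: 21.05
tcp_pos: [0.5148, 0.0751, 0.0782]
eef_rot: [-0.019, 3.138, -0.0]
contact_force: [-1.3, -1.1, 13.2]
opening: 0.0431
grasp_force: 30.0
```

>>> {"api": "drive_tool", "payload": {"increments": [{"translation":[0,0,-0.001],"twist":0,"claw":1},{"translation":[-0.0017,0,0.001],"twist":0,"claw":1},{"translation":[-0.0017,0,0.001],"twist":0,"claw":1}]}}

```text
time_s: 21.35
tcp_pos: [0.5175, 0.0752, 0.0766]
eef_rot: [-0.019, 3.14, -0.0]
contact_force: [-1.7, -0.2, 12.8]
opening: 0.0432
grasp_force: 30.0
```

>>> {"api": "drive_tool", "payload": {"increments": [{"translation":[-0.0017,0,0.001],"twist":0,"claw":1},{"translation":[-0.0017,0,0.001],"twist":0,"claw":1}]}}

```text
time_s: 21.55
tcp_pos: [0.521, 0.0753, 0.0746]
eef_rot: [-0.019, 3.14, -0.0]
contact_force: [-1.8, 0.6, 12.5]
opening: 0.0432
grasp_force: 30.0
```

>>> {"api": "drive_tool", "payload": {"increments": [{"translation":[-0.0017,0,0.001],"twist":0,"claw":1},{"translation":[0,0,0],"twist":0,"claw":1}]}}

```text
time_s: 21.75
tcp_pos: [0.5221, 0.0753, 0.0739]
eef_rot: [-0.019, 3.141, -0.001]
contact_force: [-6.5, -1.2, 19.6]
opening: 0.043
grasp_force: 30.0
```

>>> {"api": "drive_tool", "payload": {"increments": [{"translation":[-0.0017,0,0.0008],"twist":0,"claw":1},{"translation":[0,0,0],"twist":0,"claw":1}]}}

```text
time_s: 21.95
tcp_pos: [0.5226, 0.0754, 0.0734]
eef_rot: [0.02, -3.139, 0.003]
contact_force: [-15.1, -2.1, 31.0]
opening: 0.0433
grasp_force: 30.0
```

At the lip. I release, retreat and look.

>>> {"api": "drive_tool", "payload": {"increments": [{"translation":[0,0,-0.001],"twist":0,"claw":1},{"translation":[0,0,0],"twist":0,"claw":-0.5},{"translation":[0,0,0],"twist":0,"claw":-1},{"translation":[0,0,0],"twist":0,"claw":-1},{"translation":[0,0,0],"twist":0,"claw":-1},{"translation":[0,0,-0.01],"twist":0,"claw":-1},{"translation":[0,0,-0.03],"twist":0,"claw":-1},{"translation":[0,0,-0.05],"twist":0,"claw":-1},{"translation":[0,0,-0.04],"twist":0,"claw":-1},{"translation":[0.005,0.045,0],"twist":0,"claw":-1},{"translation":[0.005,0.045,0],"twist":0,"claw":-1},{"translation":[0.005,0.045,0],"twist":0,"claw":-1},{"translation":[0.005,0.045,0],"twist":0,"claw":-1},{"translation":[0.005,0.045,0],"twist":0,"claw":-1},{"translation":[0.005,0.045,0],"twist":0,"claw":-1},{"translation":[0.005,0.045,0],"twist":0,"claw":-1},{"translation":[0,0,0],"twist":0,"claw":-1}]}}

```text
time_s: 23.65
tcp_pos: [0.4799, 0.3968, 0.2034]
eef_rot: [0.035, -3.139, -0.006]
contact_force: [-1.1, -0.1, -0.2]
opening: 0.0872
grasp_force: 0.0
```

Run:
```python
from h import *
c,P=cap("top"); c2,P2=cap("side")
a=cv2.resize(c["img"][190:260,230:345],None,fx=5,fy=5,interpolation=cv2.INTER_CUBIC); b=cv2.resize(c2["img"][150:270,225:350],None,fx=2.9,fy=2.9167,interpolation=cv2.INTER_CUBIC)[:350]
b=cv2.resize(c2["img"][150:270,230:350],(220,350)) if 0 else b
cv2.imwrite("pics/fin.png",np.vstack([a[:, :575], cv2.copyMakeBorder(b[:250],0,0,0,575-b.shape[1],cv2.BORDER_CONSTANT)]))
# deck coords
ex=np.array([-.866*.9999,-.866*.0135,.5]); ey=np.array([.0135,-.9999,0]); ez=np.cross(ex,ey); O=np.array([.5872,.0065,.028])
D=(P-O)@np.c_[ex,ey,ez]*1000; hsv=cv2.cvtColor(c["img"],cv2.COLOR_BGR2HSV)
for n,y0,y1 in(("lock",8,132),("plate",-132,-8)):
    k=(D[...,1]>y0)&(D[...,1]<y1)&(D[...,0]>-8)&(D[...,0]<185)
    b=D[k&(abs(D[...,2])<4)&(hsv[...,1]>80)]; print(n,"board z",np.median(b[:,2]))
    g=k&(hsv[...,1]<65)&(D[...,2]>4); q=D[g&(D[...,0]>4)]
    rc=cv2.minAreaRect(q[:,:2].astype(np.float32)); print(len(q),np.round(rc[0],1),np.round(rc[1],1),rc[2],"z fit vs x,y",np.linalg.lstsq(np.c_[q[:,:2],np.ones(len(q))],q[:,2],rcond=None)[0].round(3),np.median(q[:,2]))
```

```text
lock board z -0.4000470592716975
484 [48.8 67.5] [89.  56.3] 0.2965824007987976 z fit vs x,y [-1.050e-01  1.800e-02  3.234e+01] 27.438655950865957
plate board z -0.12660659560916587
618 [ 82.8 -71.8] [ 43.7 157.2] 89.39125061035156 z fit vs x,y [1.100e-02 3.000e-03 9.723e+00] 10.150017761977887
```

View pics/fin.png

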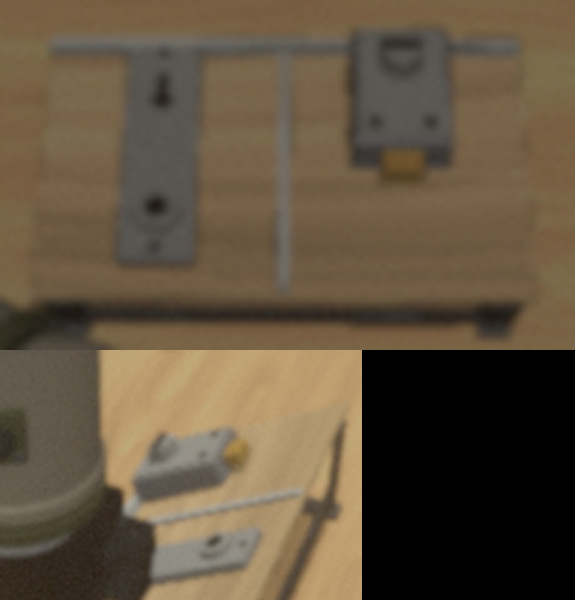

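The top view shows the plate with its keyhole end at the lip (160,55) and collar up the slope. The lock's foot is at the lip and its bolt is up the slope at (403,163). I check the lock's flatness with the knob excluded.

Run:
```python
from h import *
ex=np.array([-.866*.9999,-.866*.0135,.5]); ey=np.array([.0135,-.9999,0]); ez=np.cross(ex,ey); O=np.array([.5872,.0065,.028])
Ds=[(cap("top")[1]-O)@np.c_[ex,ey,ez]*1000 for _ in range(5)]; D=np.nanmedian(Ds,0)
def fit(y0,y1,x0,x1,z0,z1,kx=None):
    k=(D[...,1]>y0)&(D[...,1]<y1)&(D[...,0]>x0)&(D[...,0]<x1)&(D[...,2]>z0)&(D[...,2]<z1)
    if kx: k&=np.hypot(D[...,0]-kx[0],D[...,1]-kx[1])>kx[2]
    q=D[k]; s=np.linalg.lstsq(np.c_[q[:,:2]-q[:,:2].mean(0),np.ones(len(q))],q[:,2],rcond=None)[0]; print(len(q),s.round(3),"resid",(q[:,2]-np.c_[q[:,:2]-q[:,:2].mean(0),np.ones(len(q))]@s).std().round(2))
fit(42,92,3,84,20,34,(31,67.5,19)); fit(42,92,50,84,20,34); fit(-90,-54,5,155,5,14,(131,-72,17)); fit(8,30,10,170,-5,5); fit(-50,-10,10,170,-5,5)
for y in(52,60,68,76,84):
    k=(abs(D[...,1]-y)<4)&(D[...,2]>19)&(D[...,2]<33); print(y,"lock x range",np.percentile(D[k][:,0],[1,99]).round(1))
for y in(-88,-72,-56):
    k=(abs(D[...,1]-y)<5)&(D[...,2]>6)&(D[...,2]<14); print(y,"plate x range",np.percentile(D[k][:,0],[1,99]).round(1))
```

```text
238 [ 8.0000e-03 -5.0000e-03  2.7529e+01] resid 1.33
152 [ 2.4000e-02 -1.8000e-02  2.7647e+01] resid 1.33
400 [-2.000e-03 -2.000e-03  9.969e+00] resid 1.34
312 [ 0.005 -0.    -0.438] resid 1.4
592 [ 0.002 -0.002 -0.248] resid 1.37
52 lock x range [-111.9   88.7]
60 lock x range [-113.3  106.3]
68 lock x range [-114.4  104.4]
76 lock x range [-113.7  106.2]
84 lock x range [-113.2   89. ]
-88 plate x range [-81.8 157.1]
-72 plate x range [-83.5 158.6]
-56 plate x range [-82.7 158.9]
```

```bash
python3 -c "
from workcell import workorder; print(workorder.sign_off())"
```

```text
the job is handed in; nothing more can be done
None
```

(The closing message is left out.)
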